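Feed a lidded tub through the guarded lid roller with a push stick

TASK

Take the wooden push stick from the counter and, with its foot behind the tub, feed the lidded tub in under the clear guard, past the lid roller and out the other side until it sits square against the stop pad. Keep pushing it against the stop with a firm but gentle push of about 10 N for a good second without ramming it, touching the tub only with the stick and keeping the fingers out of the guard; then draw the stick back out and lay it flat on the counter, off the machine. Leave the tub standing beyond the guard, clear of it, and do not disturb the bowl, the jar or the cups.

Things in the scene. Friction and masses are not known exactly. Their poses are not given: they have to be found in the camera images.
- press: Hand-fed lid roller machine, fixed. Origin on the counter below the middle of the guard's entrance; x is the feed direction, z up. Steel bed 130 mm wide, its top 8 mm above the counter, from x = -180 to 220 mm. Two rails 24 mm high, 78 mm apart inside, from x = 0 to 205 mm, flare out at x = -45 to 0 mm to a mouth 112 mm wide. Beyond the guard it is open above.
- guard_mouth (a point): Middle of the guard's entrance, on the bed's top surface; axes as the machine's. The guard hood (white cheeks; clear front, back and top) spans 0 to 55 mm from here along the feed direction, is 120 mm wide and 100 mm high above the bed; its opening is 53 mm high.
- roller_low (a point): Underside of the rubber roller (24 mm thick) in the guard, 27 mm past its entrance and 41 mm above the bed. Sprung: it yields up 4 mm as the tub passes (3 to 6 N down), so the feed force rises by several newtons there, before the stop is reached.
- stop: End stop across the bed beyond the guard. Origin on the bed at the middle of the near face of its fixed grey bracket (90 mm wide, 30 high), 184 mm past the guard's entrance; axes as the machine's. On a bolt in it sits the dark steel stop pad (66 mm wide, 24 high) that the tub meets: its face is hand-set and clamped 20 to 44 mm in front of the bracket, differently each time and not measured. Rigid.
- tub: White lidded rectangular tub with a grey lid rim, 80 mm long (its x axis, roughly along the feed direction), 70 mm wide (y), 45 mm high, 0.25 to 0.5 kg. Origin at the centre of its underside. It starts on the bed ahead of the flared guides, a little skewed.
- stick_grip (a point): Where to grip the loose wooden push stick: on its centre line, half-way up, 25 mm behind its middle. The stick is a straight bar 250 mm long, 20 mm wide, 30 mm high, 0.12 kg, lying flat on the counter; x axis points along the bar to the foot, z up. From this point it is 150 mm to the foot's face and 100 mm to the tail end.
- stick_tip (a point): Middle of the flat foot face at the front end of the push stick (foot 40 mm wide, 30 mm high, 8 mm thick, a T shape seen from above), half-way up (15 mm above the stick's underside). Axes as for the grip point.
- bowl: Steel bowl, 100 mm across, 50 mm high, a bystander. Origin at its underside.
- jar: Amber glass jar with a steel cap, 68 mm across, 100 mm high, a bystander. Origin at its underside.
- cups: Nested stack of paper cups, 82 mm across, 105 mm high, a bystander. Origin at its underside.
There are look-alikes about, which are no part of the job. Leave any green, pink or purple look-alike of the tub alone.

How it is judged:
By the outcome, as a careful person would: the job done as asked, in the order asked, and still so for the second after the job is handed in, with the robot touching nothing.
It also fails if it takes over 61 s, if anything falls off the work surface, if the arm or the gripper's body presses on something with over 40 N, if the wrist force passes 120 N, or if a joint passes its speed limit or range.

ROBOT

A 6-joint arm with a two-finger parallel gripper is mounted at the origin on the work surface. World frame = base frame: x ahead of the robot, y to its left, z up, the work surface at z = 0. Lengths are in m, angles in degrees, forces in N, time in s.
With the tool pointing down it reaches from about 0.375 to 0.925 m from the base axis. Payload 5.7 kg.
Tool frame: the origin (TCP) lies at the very end of the fingers, on their centre line; the grasp point (between the pads) lies 19 mm behind it; z points along the fingers, y is the direction in which the jaws open and shut (so a half turn about z gives the same grasp; the last joint's range is limited). The gripper opens to 88 mm and grips with 3 to 60 N. Pads are 20 mm wide; open, the fingers measure 115 mm over their backs; the gripper's body (75 mm by 178 mm) begins 61 mm behind the grasp point.
Start: joints at [70.067, 20.558, 86.54, -0, 72.909, -6.595], TCP at [0.138, 0.584, 0.223] pointing down, gripper open.
Joint ranges: [-170.27, 170.27], [-57.76, 135], [12.27, 136.19], [-55.21, 235.2], [11.17, 155.16], [-170.74, 170.74]. Speed limits (degrees/s): [136.94, 136.94, 180, 180, 180, 180].

INTERFACE

Orientations are given as a 3x3 rotation matrix whose columns are the frame's x, y, z axes.
In Python, from rig import bot gives the robot as it stands. The module is installed in compiled form; this text tells all that it offers.
- The arm moves only by the shell command python3 -m inch 'ROWS' [FORCE]. ROWS is JSON, a list of rows, each a list of 3 entries, a list of its own where there are three numbers: the shift along the world's x, y, z in mm, then the turn, a rotation vector about the world's x, y, z in degrees, then the finger opening in mm, from 0 to 87.8. A call has 1 to 20 rows; each row is the pose to reach, as a shift and turn from the pose measured when the call began; what a row does not reach only later rows make up. A row lasts 1/10 s, in which the tool goes at most 50 mm and 8.59 degrees, less where a joint would pass 70% of its speed; a pose out of reach is approached as far as the arm can. A call with a gripper value outside its range is refused whole. The fingers move at their own pace and stop on an object; FORCE is the grip in N (left out, the last holds). Time passes only in rows, so rows that repeat a pose let the fingers close. It gives the time, the measured TCP pose, the force and the opening at its end, in the units of the state.
- bot.read_state(): the state, without advancing time (a new reading comes with each control period).
- bot.snapshot(name): name is "scene" or "top" or "wrist"; returns the picture (480x640x3 uint8, red, green, blue); there is no depth.
- bot.calibration(name): a dict with "K" (3x3 intrinsics, pixels), "cam_to_world" (4x4, takes a point from camera to world coordinates). Camera axes: x right, y down, z forward; pixel columns grow to the right and rows downward; lengths in m; the calibration is good to about 2 mm. A picture is of the moment at which its call begins: read the wrist's pose just before it. calibration takes no time and is no camera call; for the wrist camera it gives the pose at the moment of the call.
- bot.close_job(): hands the job in, once; it reports no verdict.
Trained networks look in the newest picture that a camera, given by its name, has taken for a name from the list of things; names that differ only in an ending like _2 or _b are one class to them, and where a whole thing is asked for, a point or a joint stands for the part that bears it (a point fixed in the world has none). Each returns a list of dicts, best first, with "p" (0 to 1); they miss things now and then, are a little off and sometimes report something else, mostly with a low value. They report only what shows in the picture. A call takes as long as a camera call. They do not tell look-alikes from the thing itself.
- bot.outline_of(camera, thing): "pixels" (480x640 bool, what is visible of it) and "position" ([column, row] in pixels, amid what is visible of it).
The state is a dict: "time": time; "joint_positions": joint angles; "joint_velocities": joint speeds; "joint_torque": joint torques, N m; "ee_pos": TCP position; "orientation": TCP orientation; "ft_force": force on the tool from outside, world axes, zero at the start; "moment": the same for the moment, N m; "finger_gap": finger opening in m.
Only numpy, scipy, OpenCV 4.12 (cv2) and the standard library are available. Lean on these libraries where they do the work, as an engineer would, in place of code of your own. Each camera call takes 0.05 s, during which the arm holds its last target. There are 200 camera calls.

## Working session

There is one attempt and no reset: what is moved stays moved. The work goes in short steps, Python scripts to look and compute and a shell command to move; the robot and the scene stay as the last step left them, time stands still between calls to the robot, and variables do not carry over. Pictures are saved under pics/ and viewed, about 8 in all and at most 12, crops included, and the job is handed in when it is done.

```bash
mkdir -p pics
cat > h.py <<'E'
import numpy as np, cv2
from rig import bot
def snap(c,name=None):
    im=bot.snapshot(c)
    if name: cv2.imwrite(f'pics/{name}.png',im[:,:,::-1])
    return im
def ray(c,px):
    C=bot.calibration(c);M=np.array(C['cam_to_world']);K=np.array(C['K'])
    d=M[:3,:3]@np.linalg.solve(K,[px[0],px[1],1.]);return M[:3,3],d
def at(c,px,z):
    o,d=ray(c,px);return o+d*(z-o[2])/d[2]
def proj(c,P):
    C=bot.calibration(c);M=np.linalg.inv(np.array(C['cam_to_world']));K=np.array(C['K'])
    q=K@(M[:3,:3]@np.array(P)+M[:3,3]);return q[:2]/q[2]
E
python3 - <<'E'
from h import *
for c in ['top','scene']:
    snap(c,c)
    for t in ['press','tub','stick_grip','stop','bowl','jar','cups']:
        for r in bot.outline_of(c,t):
            m=r['pixels'].astype('uint8')
            pts=cv2.findNonZero(m)
            b=cv2.minAreaRect(pts) if pts is not None else None
            print(c,t,round(r['p'],2),np.round(r['position']),m.sum(),np.round(b[0]),np.round(b[1]),round(b[2]),np.round(at(c,r['position'],0.02),3))
s=bot.read_state();print(s['time'],s['ee_pos'],s['orientation'])
E
```

```text
top press 0.9 [310. 234.] 12093 [297. 229.] [ 79. 207.] 86 [ 0.602 -0.067  0.02 ]
top tub 0.95 [203. 324.] 1952 [201. 324.] [41. 48.] 41 [0.432 0.134 0.02 ]
top tub 0.89 [281. 330.] 1780 [279. 327.] [45. 41.] 7 [ 0.419 -0.011  0.02 ]
top tub 0.83 [237. 238.] 1769 [236. 237.] [40. 45.] 87 [0.595 0.074 0.02 ]
top tub 0.66 [127. 312.] 2095 [128. 311.] [41. 53.] 65 [0.455 0.276 0.02 ]
top stick_grip 0.77 [406. 327.] 1647 [401. 325.] [ 22. 134.] 82 [ 0.421 -0.246  0.02 ]
top stop 0.71 [386. 226.] 824 [384. 226.] [48. 32.] 84 [ 0.617 -0.215  0.02 ]
top bowl 0.75 [286. 138.] 1901 [284. 140.] [47. 49.] 90 [ 0.798 -0.02   0.02 ]
top jar 0.88 [174. 156.] 1639 [176. 155.] [54. 35.] 45 [0.762 0.203 0.02 ]
top jar 0.36 [238. 237.] 1807 [236. 237.] [40. 45.] 88 [0.596 0.072 0.02 ]
top cups 0.66 [496. 207.] 2016 [494. 204.] [45. 57.] 79 [ 0.652 -0.436  0.02 ]
scene press 0.92 [315. 264.] 8242 [318. 247.] [ 78. 172.] 51 [ 0.618 -0.101  0.02 ]
scene tub 0.79 [369. 214.] 1194 [368. 215.] [37. 39.] 54 [0.585 0.095 0.02 ]
scene tub 0.64 [287. 199.] 1219 [289. 198.] [34. 43.] 67 [ 0.422 -0.012  0.02 ]
scene tub 0.62 [379. 157.] 931 [380. 157.] [32. 32.] 13 [0.451 0.271 0.02 ]
scene tub 0.58 [336. 172.] 995 [336. 174.] [34. 30.] 90 [0.425 0.146 0.02 ]
scene stick_grip 0.57 [203. 249.] 1740 [204. 249.] [ 23. 114.] 55 [ 0.429 -0.248  0.02 ]
scene stop 0.9 [273. 288.] 960 [272. 287.] [43. 32.] 15 [ 0.611 -0.205  0.02 ]
scene bowl 0.88 [403. 284.] 1726 [404. 283.] [46. 47.] 63 [ 0.776 -0.007  0.02 ]
scene bowl 0.68 [367. 213.] 1186 [368. 215.] [37. 39.] 52 [0.58  0.095 0.02 ]
scene jar 0.83 [454. 221.] 1579 [456. 223.] [33. 55.] 18 [0.729 0.224 0.02 ]
scene cups 0.88 [185. 339.] 2664 [186. 342.] [66. 51.] 90 [ 0.599 -0.4    0.02 ]
0.8 [0.13840248 0.5837888  0.22263327] [[-9.73023048e-01  2.30707923e-01 -5.44628704e-05]
 [ 2.30707927e-01  9.73023045e-01 -7.56172788e-05]
 [ 3.55481227e-05 -8.61423710e-05 -9.99999996e-01]]
```

View pics/top.png

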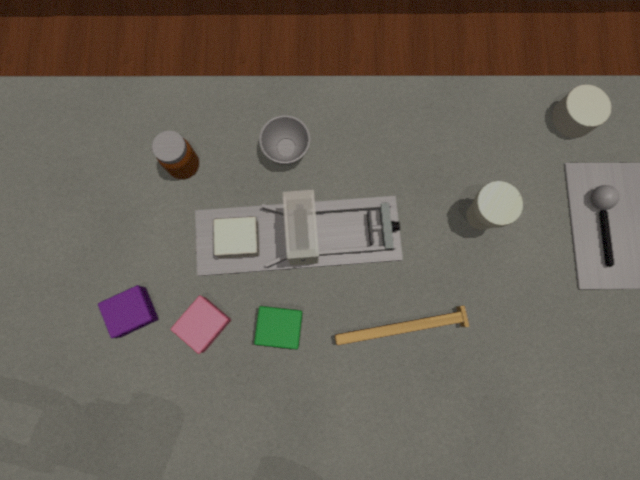

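View pics/scene.png

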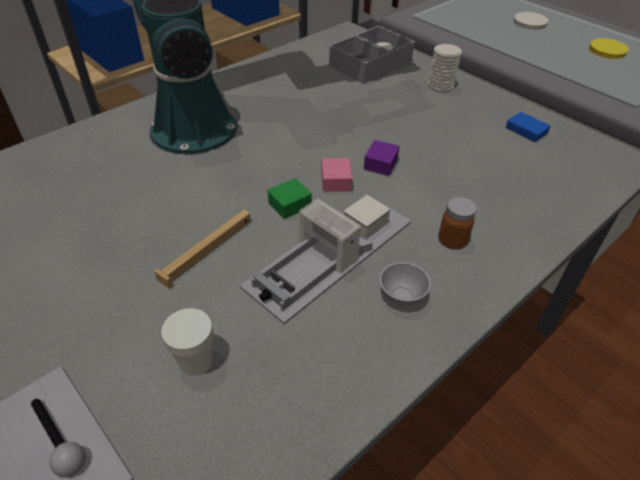

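The top view shows the press with its feed direction running roughly along -y (image right): bed about (196..402, 197..274), guard at column 300, stop at 386. The white tub is at (236,237). The stick lies at (338,340) to (465,317) with its foot on the right. I'll zoom in for accurate corners.

Run:
```python
from h import *
im=cv2.imread('pics/top.png')
c=im[185:285,185:415]; c=cv2.resize(c,None,fx=3.4,fy=3.4,interpolation=cv2.INTER_CUBIC)
d=im[300:350,325:480]; d=cv2.resize(d,None,fx=4,fy=4,interpolation=cv2.INTER_CUBIC)
o=np.zeros((c.shape[0]+d.shape[0],max(c.shape[1],d.shape[1]),3),'uint8')
o[:c.shape[0],:c.shape[1]]=c;o[c.shape[0]:,:d.shape[1]]=d
o=cv2.convertScaleAbs(o,alpha=1.4)
cv2.imwrite('pics/z1.png',o);print(o.shape)
```

```text
(540, 782, 3)
```

View pics/z1.png

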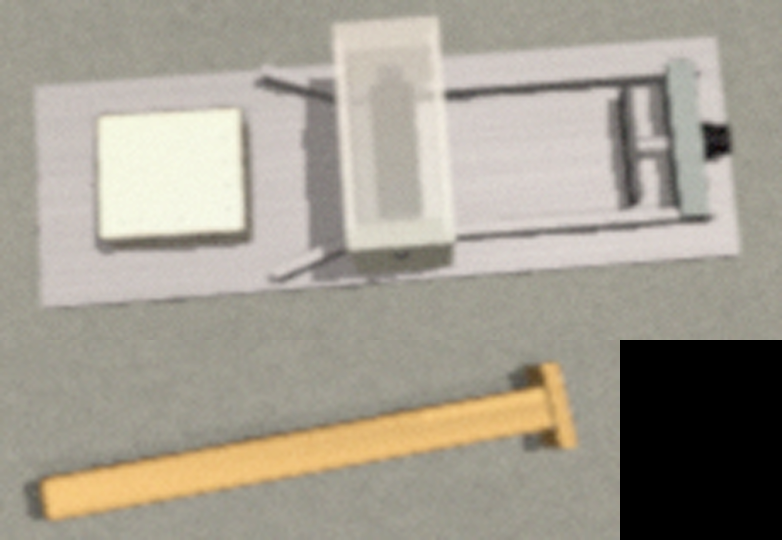

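```bash
cat > m.py <<'E'
from h import *
def A(z,h): return at('top',[(z[0]+.5)/3.4-.5+185,(z[1]+.5)/3.4-.5+185],h)
def B(z,h): return at('top',[(z[0]+.5)/4-.5+325,(z[1]-340+.5)/4-.5+300],h)
TL,TR,BR,BL=[A(p,.008) for p in [(35,87),(717,38),(740,254),(42,306)]]
f=(TR+BR-TL-BL)/2;L=np.linalg.norm(f);f/=L
l=np.array([-f[1],f[0],0]); c=(TL+TR+BL+BR)/4
O=c-f*.020
print('L',L,'W',np.dot((TL+TR-BL-BR)/2,l),'O',O,'f',f,np.degrees(np.arctan2(f[1],f[0])))
def P(w): return np.round([(w-O)@f*1000,(w-O)@l*1000],1)
print('corners',*[P(x) for x in(TL,TR,BR,BL)])
tub=[A(p,.053) for p in [(97,115),(242,108),(246,238),(99,242)]]
print('tub',*[P(x) for x in tub],P(sum(tub)/4))
print('pad',P(A((618,88),.032)),P(A((628,208),.032)),'brk',P(A((667,60),.038)))
ft=[B(p,.03) for p in [(555,363),(577,446)]];tl=[B(p,.03) for p in [(42,482),(50,520)]]
a=sum(ft)/2;b=sum(tl)/2;s=(a-b);print('stick',a,b,np.linalg.norm(s),np.linalg.norm(ft[0]-ft[1]),'ang',np.degrees(np.arctan2(s[1],s[0])),'grip',b+s*.4)
s2=bot.read_state();R=np.array(s2['orientation']);print('yaw_y',np.degrees(np.arctan2(R[1,1],R[0,1])))
E
python3 m.py
```

```text
L 0.4000340181384399 W 0.1286529763549645 O [ 0.6011342  -0.02363147  0.008     ] f [ 0.06657503 -0.99778142  0.        ] -86.18270836971196
corners [-180.2   64.1] [220.3  64.5] [219.8 -64.5] [-179.8  -64.1]
tub [-135.7   33.6] [-56.   31.7] [-57.5 -41.1] [-137.1  -37.3] [-96.6  -3.3]
pad [155.7  32.8] [154.8 -36.8] brk [184.4  45.6]
stick [ 0.44087656 -0.35825206  0.03      ] [ 0.39961474 -0.11405432  0.03      ] 0.24765919298416597 0.03917929373243491 ang -80.40938387128658 grip [ 0.41611947 -0.21173342  0.03      ]
yaw_y 76.66124622836823
```

```bash
python3 -m inch '[[[312,-384,0],[0,0,-67],87],[[312,-384,0],[0,0,-67],87],[[312,-384,0],[0,0,-67],87],[[312,-384,0],[0,0,-67],87],[[312,-384,0],[0,0,-67],87],[[312,-384,0],[0,0,-67],87],[[312,-384,0],[0,0,-67],87],[[312,-384,0],[0,0,-67],87],[[312,-384,0],[0,0,-67],87],[[312,-384,0],[0,0,-67],87],[[278,-795,-70],[0,0,-67],87],[[278,-795,-70],[0,0,-67],87],[[278,-795,-70],[0,0,-67],87],[[278,-795,-70],[0,0,-67],87],[[278,-795,-70],[0,0,-67],87],[[278,-795,-70],[0,0,-67],87],[[278,-795,-70],[0,0,-67],87],[[278,-795,-70],[0,0,-67],87],[[278,-795,-70],[0,0,-67],87],[[278,-795,-70],[0,0,-67],87]]' 40
python3 - <<'E'
from h import *
s=bot.read_state();print(s['time'],s['ee_pos'],s['ft_force'])
im=snap('wrist','w1')
E
```

```text
time: 2.8
ee_pos: [0.4164, -0.214, 0.1524]
orientation: [[-0.164, 0.986, 0.0], [0.986, 0.164, -0.001], [-0.001, 0.0, -1.0]]
ft_force: [-0.1, 0.2, 0.3]
finger_gap: 0.0869
2.8 [ 0.41640149 -0.21402184  0.15240334] [-0.14995326  0.17091601  0.32576382]
```

View pics/w1.png

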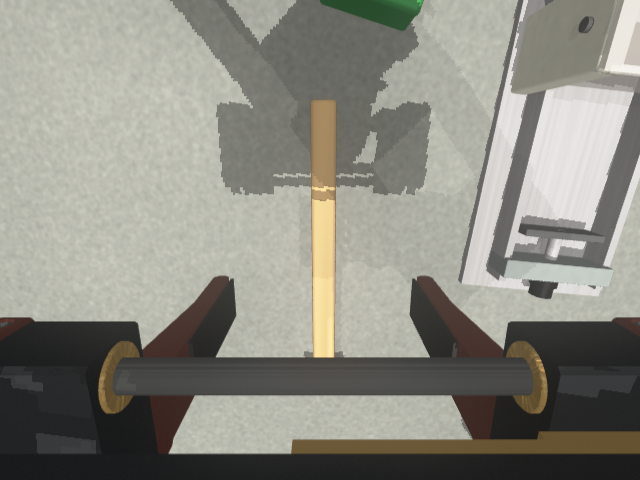

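The stick runs straight between the fingers, with its tail at (323,100), so I'm descending to grip it.

```bash
python3 - <<'E'
from h import *
print(at('wrist',[323,100],.03))
E
python3 -m inch '[[[0,2,-50],[0,0,0],60],[[0,2,-100],[0,0,0],60],[[0,2,-135],[0,0,0],60],[[0,2,-148],[0,0,0],60],[[0,2,-148],[0,0,0],60],[[0,2,-148],[0,0,0],10],[[0,2,-148],[0,0,0],10],[[0,2,-148],[0,0,0],10],[[0,2,-148],[0,0,0],10],[[0,2,-148],[0,0,0],10],[[0,2,-148],[0,0,0],10],[[0,2,-148],[0,0,0],10]]' 55
```

```text
[ 0.39894242 -0.11049364  0.03      ]
time: 4.05
ee_pos: [0.4165, -0.2103, 0.0049]
orientation: [[-0.165, 0.986, 0.0], [0.986, 0.165, 0.0], [-0.0, 0.0, -1.0]]
ft_force: [0.6, 0.8, 6.2]
finger_gap: 0.0198
```

```bash
python3 -m inch '[[[0,0,40],[0,0,0],10],[[0,0,80],[0,0,0],10],[[0,0,120],[0,0,0],10],[[5,20,155],[0,0,0],10],[[20,60,160],[0,0,-1],10],[[33,105,160],[0,0,-2],10],[[47,150,160],[0,0,-3],10],[[62,195,160],[0,0,-4],10],[[76,240,160],[0,0,-5],10],[[90,285,160],[0,0,-5.7],10],[[105,330,160],[0,0,-5.7],10],[[119,375,160],[0,0,-5.7],10],[[134,420,160],[0,0,-5.7],10],[[148,465,160],[0,0,-5.7],10],[[160.6,502,160],[0,0,-5.7],10],[[160.6,502,160],[0,0,-5.7],10],[[160.6,502,115],[0,0,-5.7],10],[[160.6,502,70],[0,0,-5.7],10],[[160.6,502,70],[0,0,-5.7],10]]'
python3 - <<'E'
from h import *
s=bot.read_state();print(s['time'],s['ee_pos'],s['ft_force'])
im=snap('top','t2');w=snap('wrist')
c=cv2.resize(im[180:290,80:300],None,fx=3.2,fy=3.2,interpolation=cv2.INTER_CUBIC)
w=cv2.resize(w,(320,240))
o=np.zeros((600,720,3),'uint8');o[:352,:704]=c;o[355:595,:320]=w
cv2.imwrite('pics/c2.png',o[:,:,::-1])
E
```

```text
time: 5.95
ee_pos: [0.5713, 0.2887, 0.0688]
orientation: [[-0.066, 0.998, -0.012], [0.998, 0.066, -0.005], [-0.004, -0.012, -1.0]]
ft_force: [-0.7, -1.0, -1.6]
finger_gap: 0.0198
5.95 [0.5713135  0.28866368 0.06882822] [-0.72484271 -1.00282642 -1.58495083]
```

View pics/c2.png

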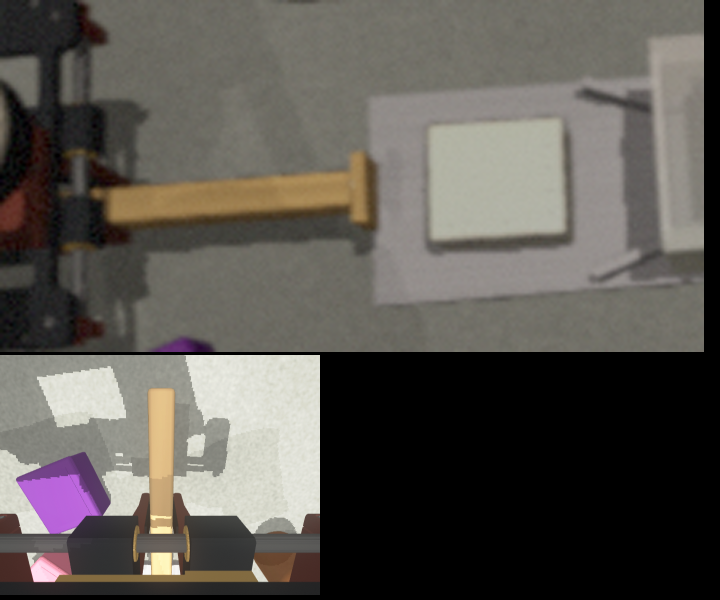

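The stick is held straight and in line with the bed, with its foot face about 50 mm behind the tub. I'm lowering it now.

```bash
python3 -m inch '[[[6,3,-10],[0,0,0],10],[[6,3,-40],[0,0,0],10],[[6,3,-52],[0,0,0],10],[[6,3,-52],[0,0,0],10],[[6,3,-52],[0,0,0],10]]'
python3 - <<'E'
from h import *
R=np.array(bot.read_state()['orientation']);print(R)
O=np.array([.6011,-.0236,0]);f=np.array([.0666,-.9978,0]);l=np.array([.9978,.0666,0])
p=bot.read_state()['ee_pos']-O;print(p@f,p@l)
T=np.array([[f[0],-l[0]*-1,0],[f[1],l[1],0],[0,0,-1.]])
T=np.stack([-f if R[:,0]@f<0 else f,l,[0,0,-1]],1)
print('fix',np.degrees(cv2.Rodrigues(T@R.T)[0].ravel()))
E
```

```text
time: 6.55
ee_pos: [0.5827, 0.2937, 0.0235]
orientation: [[-0.065, 0.998, -0.002], [0.998, 0.065, -0.001], [-0.001, -0.002, -1.0]]
ft_force: [-0.2, 0.4, -0.1]
finger_gap: 0.0198
[[-6.54414184e-02  9.97855231e-01 -1.53583141e-03]
 [ 9.97856064e-01  6.54400312e-02 -9.36773685e-04]
 [-8.34259666e-04 -1.59384248e-03 -9.99998382e-01]]
-0.3178464956565083 0.002793633704369575
fix [ 0.05372426 -0.08796555  0.0664865 ]
```

```bash
python3 -m inch '[[[-5.3,-8.4,-4],[0,0,0],10],[[-4.5,-20.4,-6.5],[0,0,0],10],[[-4.2,-25.4,-6.5],[0,0,0],10],[[-3.8,-30.3,-6.5],[0,0,0],10],[[-3.4,-35.3,-6.5],[0,0,0],10],[[-3,-40.3,-6.5],[0,0,0],10],[[-2.6,-45.3,-6.5],[0,0,0],10],[[-2.2,-50.3,-6.5],[0,0,0],10],[[-1.7,-55.3,-6.5],[0,0,0],10],[[-1.3,-60.2,-6.5],[0,0,0],10],[[-0.9,-65.2,-6.5],[0,0,0],10],[[-0.5,-70.2,-6.5],[0,0,0],10],[[0,-75.2,-6.5],[0,0,0],10],[[0.4,-80.1,-6.5],[0,0,0],10],[[0.8,-85.1,-6.5],[0,0,0],10],[[1.2,-90.1,-6.5],[0,0,0],10],[[1.2,-90.1,-6.5],[0,0,0],10]]'
cat > st.py <<'E'
from h import *
import sys
s=bot.read_state()
O=np.array([.6011,-.0236,0]);f=np.array([.0666,-.9978,0]);l=np.array([.9978,.0666,0])
p=s['ee_pos']-O;F=np.array(s['ft_force'])
print('t',round(s['time'],2),'a,b,z mm',np.round([p@f*1e3,p@l*1e3,p[2]*1e3],1),'F f,l,z',np.round([F@f,F@l,F[2]],1),'tip',round(p@f*1e3+150.5,1))
if len(sys.argv)>1:
    im=snap('top',sys.argv[1]+'f')
    c=cv2.resize(im[185:285,185:415],None,fx=3.4,fy=3.4,interpolation=cv2.INTER_CUBIC)
    cv2.imwrite(f'pics/{sys.argv[1]}.png',cv2.convertScaleAbs(c,alpha=1.3)[:,:,::-1])
E
python3 st.py p1
```

```text
time: 8.25
ee_pos: [0.5838, 0.2025, 0.0169]
orientation: [[-0.065, 0.998, -0.002], [0.998, 0.065, -0.002], [-0.002, -0.002, -1.0]]
ft_force: [-0.6, -0.6, -0.7]
finger_gap: 0.0197
t 8.25 a,b,z mm [-226.8   -2.2   16.9] F f,l,z [ 0.6 -0.6 -0.7] tip -76.3
```

View pics/p1.png

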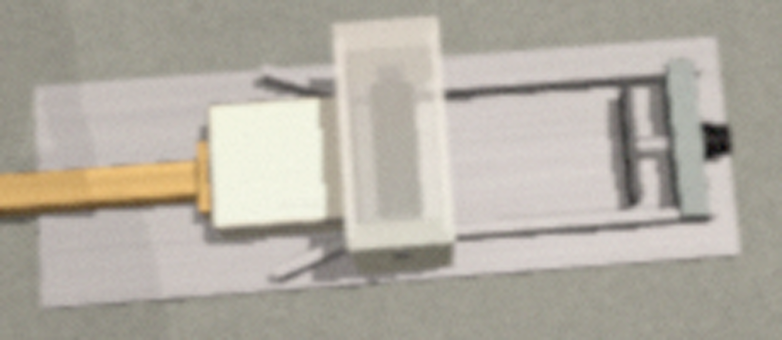

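```bash
python3 -m inch '[[[0.4,-5,0],[0,0,0],10],[[0.9,-10,0],[0,0,0],10],[[1.3,-15,0],[0,0,0],10],[[1.7,-20,0],[0,0,0],10],[[2.2,-25,0],[0,0,0],10],[[2.6,-30,0],[0,0,0],10],[[3,-35,0],[0,0,0],10],[[3.5,-40,0],[0,0,0],10],[[3.9,-45,0],[0,0,0],10],[[4.4,-50,0],[0,0,0],10],[[4.8,-55,0],[0,0,0],10],[[5.2,-60,0],[0,0,0],10],[[5.7,-65,0],[0,0,0],10],[[6.1,-70,0],[0,0,0],10],[[6.5,-75,0],[0,0,0],10],[[7,-80,0],[0,0,0],10],[[7.4,-85,0],[0,0,0],10],[[7.8,-90,0],[0,0,0],10],[[8.2,-95,0],[0,0,0],10],[[8.7,-100,0],[0,0,0],10]]'; python3 st.py p2
```

```text
time: 10.3
ee_pos: [0.5914, 0.1033, 0.0167]
orientation: [[-0.064, 0.998, -0.004], [0.998, 0.064, -0.0], [0.0, -0.004, -1.0]]
ft_force: [-1.3, 6.5, 0.9]
finger_gap: 0.0199
t 10.3 a,b,z mm [-127.3   -1.2   16.7] F f,l,z [-6.6 -0.9  0.9] tip 23.2
```

View pics/p2.png

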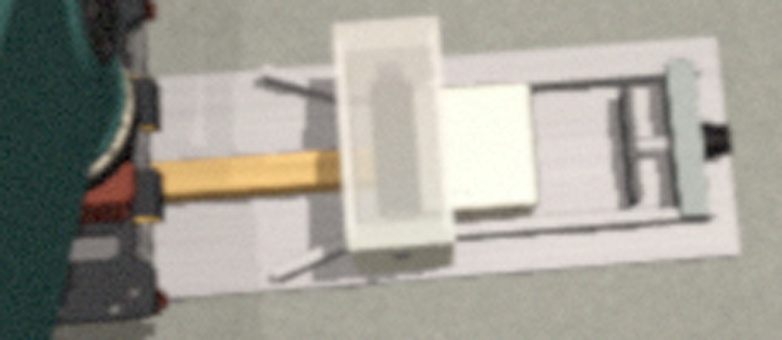

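```bash
python3 -m inch '[[[0.3,-3,0],[0,0,0],10],[[0.6,-6,0],[0,0,0],10],[[0.9,-9,0],[0,0,0],10],[[1.2,-12,0],[0,0,0],10],[[1.5,-15,0],[0,0,0],10],[[1.8,-18,0],[0,0,0],10],[[2.1,-21,0],[0,0,0],10],[[2.4,-24,0],[0,0,0],10],[[2.7,-27,0],[0,0,0],10],[[3,-30,0],[0,0,0],10],[[3.3,-33,0],[0,0,0],10],[[3.6,-36,0],[0,0,0],10],[[3.6,-36,0],[0,0,0],10]]'; python3 st.py p3
python3 - <<'E'
from h import *
im=cv2.imread('pics/p3f.png')
for r in bot.outline_of('top','tub'):
    q=r['position']
    if 180<q[1]<285:
        m=r['pixels'];ys,xs=np.nonzero(m);print(q,r['p'],xs.min(),xs.max(),ys.min(),ys.max())
# profile of brightness along the centre feed line at height .05 (tub top)
O=np.array([.6011,-.0236,0]);f=np.array([.0666,-.9978,0])
g=cv2.cvtColor(im,cv2.COLOR_BGR2GRAY).astype('float32')
for h,rng in((.053,range(120,150,1)),(.032,range(144,168,1))):
    print(h,[(a,int(cv2.getRectSubPix(g,(1,1),tuple(map(float,proj('top',O+f*a/1e3+[0.01,0,h]))))[0,0])) for a in rng])
E
```

```text
time: 11.65
ee_pos: [0.5952, 0.0659, 0.0167]
orientation: [[-0.064, 0.998, -0.004], [0.998, 0.064, -0.001], [-0.001, -0.004, -1.0]]
ft_force: [-0.2, -0.1, -0.8]
finger_gap: 0.0201
t 11.65 a,b,z mm [-89.7   0.1  16.7] F f,l,z [ 0.1 -0.2 -0.8] tip 60.8
[340.2, 227.6] 0.96 319 363 207 248
0.053 [(120, 199), (121, 200), (122, 200), (123, 199), (124, 199), (125, 199), (126, 200), (127, 200), (128, 199), (129, 198), (130, 199), (131, 199), (132, 199), (133, 199), (134, 199), (135, 199), (136, 197), (137, 193), (138, 187), (139, 180), (140, 171), (141, 166), (142, 162), (143, 157), (144, 150), (145, 135), (146, 119), (147, 112), (148, 105), (149, 97)]
0.032 [(144, 158), (145, 152), (146, 147), (147, 136), (148, 123), (149, 114), (150, 107), (151, 101), (152, 94), (153, 85), (154, 75), (155, 65), (156, 56), (157, 65), (158, 75), (159, 84), (160, 94), (161, 106), (162, 118), (163, 134), (164, 149), (165, 158), (166, 165), (167, 167)]
```

```bash
python3 -m inch '[[[0.1,-1,0],[0,0,0],10],[[0.1,-2,0],[0,0,0],10],[[0.2,-3,0],[0,0,0],10],[[0.3,-4,0],[0,0,0],10],[[0.3,-5,0],[0,0,0],10]]'; python3 st.py
python3 -m inch '[[[0,-0.5,0],[0,0,0],10],[[0.1,-1,0],[0,0,0],10],[[0.1,-1.5,0],[0,0,0],10],[[0.1,-2,0],[0,0,0],10]]' >/dev/null; python3 st.py
```

```text
time: 12.25
ee_pos: [0.5955, 0.0611, 0.0167]
orientation: [[-0.064, 0.998, -0.004], [0.998, 0.064, -0.001], [-0.001, -0.004, -1.0]]
ft_force: [-0.4, 1.4, -1.1]
finger_gap: 0.0196
t 12.25 a,b,z mm [-84.9   0.   16.7] F f,l,z [-1.4 -0.3 -1.1] tip 65.6
t 12.65 a,b,z mm [-82.9  -0.   16.7] F f,l,z [-2.7 -0.2 -0.6] tip 67.6
```

```bash
python3 -m inch '[[[0,-0.5,0],[0,0,0],10],[[0.1,-1,0],[0,0,0],10],[[0.1,-1.5,0],[0,0,0],10],[[0.1,-2,0],[0,0,0],10]]' >/dev/null; python3 st.py
```

```text
t 13.05 a,b,z mm [-80.8  -0.   16.7] F f,l,z [-1.7  0.  -1.3] tip 69.7
```

```bash
python3 -m inch '[[[0,-0.5,0],[0,0,0],10],[[0.1,-1,0],[0,0,0],10],[[0.1,-1.5,0],[0,0,0],10]]' >/dev/null; python3 st.py
```

```text
t 13.35 a,b,z mm [-79.3  -0.   16.7] F f,l,z [-2.5  0.8 -1.4] tip 71.2
```

```bash
python3 -m inch '[[[0,-0.3,0],[0,0,0],10],[[0,-0.6,0],[0,0,0],10],[[0.1,-0.9,0],[0,0,0],10],[[0.1,-1.2,0],[0,0,0],10]]' >/dev/null; python3 st.py
```

```text
t 13.75 a,b,z mm [-78.1  -0.   16.7] F f,l,z [-1.5 -0.  -0.5] tip 72.4
```

```bash
python3 -m inch '[[[0,-0.3,0],[0,0,0],10],[[0,-0.6,0],[0,0,0],10],[[0.1,-0.9,0],[0,0,0],10],[[0.1,-1.2,0],[0,0,0],10]]' >/dev/null; python3 st.py
```

```text
t 14.15 a,b,z mm [-76.8  -0.   16.7] F f,l,z [-2.3  0.5 -0.3] tip 73.7
```

```bash
python3 -m inch '[[[0,-0.3,0],[0,0,0],10],[[0,-0.6,0],[0,0,0],10],[[0.1,-0.9,0],[0,0,0],10],[[0.1,-1.2,0],[0,0,0],10]]' >/dev/null; python3 st.py
```

```text
t 14.55 a,b,z mm [-75.6  -0.   16.7] F f,l,z [-2.1  0.4 -1.2] tip 74.9
```

```bash
python3 -m inch '[[[0,-0.3,0],[0,0,0],10],[[0,-0.6,0],[0,0,0],10],[[0.1,-0.9,0],[0,0,0],10]]' >/dev/null; python3 st.py
```

```text
t 14.85 a,b,z mm [-74.7   0.   16.7] F f,l,z [-1.2  0.6 -0.9] tip 75.8
```

```bash
python3 -m inch '[[[0,-0.3,0],[0,0,0],10],[[0,-0.6,0],[0,0,0],10],[[0.1,-0.9,0],[0,0,0],10]]' >/dev/null; python3 st.py
```

```text
t 15.15 a,b,z mm [-73.8   0.   16.7] F f,l,z [-3.3 -0.8 -0.3] tip 76.7
```

```bash
python3 -m inch '[[[0,-0.3,0],[0,0,0],10],[[0,-0.6,0],[0,0,0],10]]' >/dev/null; python3 st.py
```

```text
t 15.35 a,b,z mm [-73.4  -0.   16.7] F f,l,z [-5.3 -0.3 -0.3] tip 77.1
```

```bash
python3 -m inch '[[[0,-0.3,0],[0,0,0],10],[[0,-0.3,0],[0,0,0],10]]' >/dev/null; python3 st.py
```

```text
t 15.55 a,b,z mm [-73.5  -0.   16.7] F f,l,z [-5.1  0.   0.4] tip 77.0
```

```bash
python3 -m inch '[[[0,-0.4,0],[0,0,0],10],[[0,-0.6,0],[0,0,0],10],[[0,-0.6,0],[0,0,0],10]]' >/dev/null; python3 st.py
```

```text
t 15.85 a,b,z mm [-73.4  -0.1  16.8] F f,l,z [-5.7 -0.7 -0.6] tip 77.1
```

```bash
python3 -m inch '[[[0,-0.7,0],[0,0,0],10],[[0.1,-1,0],[0,0,0],10],[[0.1,-1,0],[0,0,0],10]]' >/dev/null; python3 st.py
```

```text
t 16.15 a,b,z mm [-73.4  -0.2  16.8] F f,l,z [-7.5 -0.6 -0.5] tip 77.1
```

```bash
python3 -m inch '[[[0.1,-1.2,0],[0,0,0],10],[[0.1,-1.5,0],[0,0,0],10],[[0.1,-1.5,0],[0,0,0],10],[[0.1,-1.5,0],[0,0,0],10]]' >/dev/null; python3 st.py p4
```

```text
t 16.55 a,b,z mm [-73.4  -0.3  17. ] F f,l,z [-9.5  0.1  0.6] tip 77.1
```

View pics/p4.png

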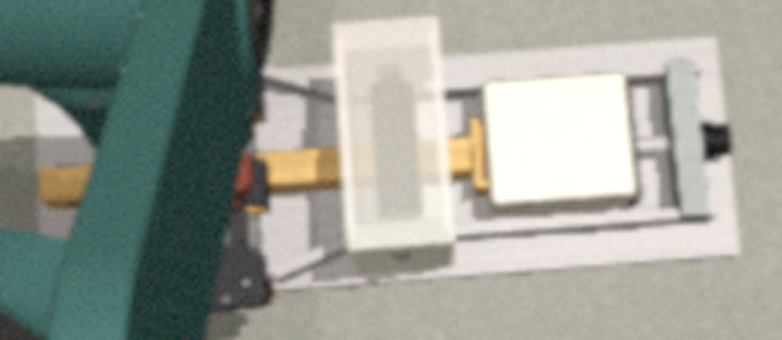

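The tub sits square against the pad, with its front at zoom column 630, and the foot is beyond the guard. I'm holding about 10 N.

```bash
python3 -m inch '[[[0.1,-1.6,0],[0,0,0],10],[[0.1,-1.6,0],[0,0,0],10],[[0.1,-1.6,0],[0,0,0],10],[[0.1,-1.6,0],[0,0,0],10],[[0.1,-1.6,0],[0,0,0],10],[[0.1,-1.6,0],[0,0,0],10],[[0.1,-1.6,0],[0,0,0],10]]' >/dev/null; python3 st.py
```

```text
t 17.3 a,b,z mm [-73.4  -0.3  17.1] F f,l,z [-11.4  -0.4   1.3] tip 77.1
```

```bash
python3 -m inch '[[[0.1,-1.5,0],[0,0,0],10],[[0.1,-1.5,0],[0,0,0],10],[[0.1,-1.5,0],[0,0,0],10],[[0.1,-1.5,0],[0,0,0],10],[[0.1,-1.5,0],[0,0,0],10],[[0.1,-1.5,0],[0,0,0],10],[[0.1,-1.5,0],[0,0,0],10],[[0.1,-1.5,0],[0,0,0],10]]' >/dev/null; python3 st.py; python3 -m inch '[[[0.1,-1.5,0],[0,0,0],10],[[0.1,-1.5,0],[0,0,0],10],[[0.1,-1.5,0],[0,0,0],10],[[0.1,-1.5,0],[0,0,0],10],[[0.1,-1.5,0],[0,0,0],10],[[0.1,-1.5,0],[0,0,0],10]]' >/dev/null; python3 st.py
```

```text
t 18.1 a,b,z mm [-73.4  -0.3  17.3] F f,l,z [-11.    1.    1.5] tip 77.1
t 18.7 a,b,z mm [-73.5  -0.3  17.6] F f,l,z [-11.7  -0.    1.9] tip 77.0
```

```bash
python3 -m inch '[[[-0.1,2,-0.3],[0,0,0],10],[[-0.4,6,-0.6],[0,0,0],10],[[-0.8,12,-0.6],[0,0,0],10],[[-1.5,22,-0.6],[0,0,0],10],[[-2.4,36,-0.6],[0,0,0],10],[[-3.5,52,-0.6],[0,0,0],10],[[-4.7,70,-0.6],[0,0,0],10],[[-6,90,-0.6],[0,0,0],10],[[-7.3,110,-0.6],[0,0,0],10],[[-8.7,130,-0.6],[0,0,0],10],[[-10,150,-0.6],[0,0,0],10],[[-11.3,170,-0.6],[0,0,0],10],[[-12.7,190,-0.6],[0,0,0],10],[[-14,210,-0.6],[0,0,0],10],[[-15.3,230,-0.6],[0,0,0],10],[[-16.7,250,0],[0,0,0],10],[[-18,270,0],[0,0,0],10],[[-19.3,290,0],[0,0,0],10],[[-20,301,0],[0,0,0],10],[[-20,301,0],[0,0,0],10]]'; python3 st.py p5
python3 -c "
from h import *
snap('scene','s5')"
```

```text
time: 20.7
ee_pos: [0.5757, 0.3526, 0.0175]
orientation: [[-0.065, 0.998, -0.004], [0.998, 0.065, 0.01], [0.01, -0.003, -1.0]]
ft_force: [-0.1, 0.3, -1.5]
finger_gap: 0.0194
t 20.7 a,b,z mm [-3.771e+02 -3.000e-01  1.750e+01] F f,l,z [-0.3 -0.1 -1.5] tip -226.6
```

View pics/s5.png

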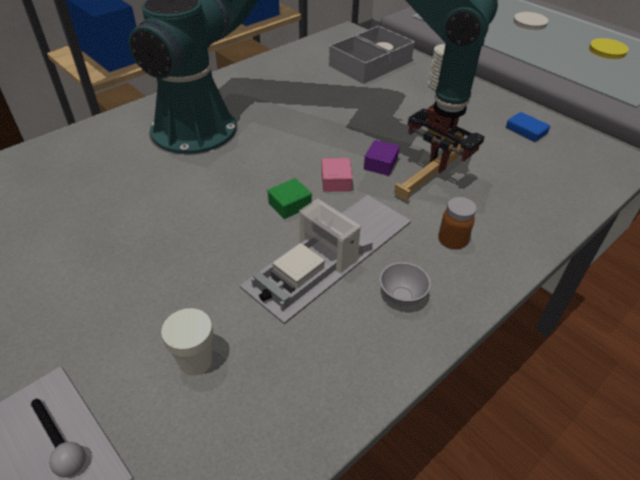

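```bash
python3 -m inch '[[[0,0,-5],[-0.5,0,0],10],[[0,0,-9],[-0.5,0,0],10],[[0,0,-11],[-0.5,0,0],10],[[0,0,-12],[-0.5,0,0],10],[[0,0,-12.3],[-0.5,0,0],10],[[0,0,-12.3],[-0.5,0,0],10]]'; python3 st.py
```

```text
time: 21.4
ee_pos: [0.5759, 0.3504, 0.0051]
orientation: [[-0.063, 0.998, -0.004], [0.998, 0.063, 0.0], [0.0, -0.004, -1.0]]
ft_force: [-0.0, 0.3, -0.6]
finger_gap: 0.0198
t 21.4 a,b,z mm [-3.749e+02 -2.000e-01  5.100e+00] F f,l,z [-0.3 -0.  -0.6] tip -224.4
```

```bash
python3 -m inch '[[[0,0,-0.6],[0,0,0],10],[[0,0,-0.8],[0,0,0],10],[[0,0,-0.8],[0,0,0],24],[[0,0,-0.8],[0,0,0],30],[[0,0,-0.8],[0,0,0],45],[[0,0,-0.8],[0,0,0],60],[[0,0,-0.8],[0,0,0],60],[[0,0,10],[0,0,0],60],[[0,0,40],[0,0,0],60],[[0,0,80],[0,0,0],60],[[0,0,120],[0,0,0],60],[[0,0,150],[0,0,0],60],[[0,40,180],[0,0,0],60],[[0,80,180],[0,0,0],60],[[-20,120,180],[0,0,0],60],[[-40,150,180],[0,0,0],60],[[-60,180,180],[0,0,0],60],[[-60,180,180],[0,0,0],60]]'; python3 st.py p6
python3 - <<'E'
from h import *
im=snap('top','t6')
cv2.imwrite('pics/t6c.png',cv2.resize(im[100:360,0:440],None,fx=1.8,fy=1.8,interpolation=cv2.INTER_CUBIC)[:,:,::-1])
O=np.array([.6011,-.0236,0]);f=np.array([.0666,-.9978,0]);l=np.array([.9978,.0666,0])
for t in ['tub','stick_grip','bowl','jar','cups']:
    for r in bot.outline_of('top',t): 
        if r['p']>.5: print(t,np.round(r['position']),round(r['p'],2))
E
```

```text
time: 23.2
ee_pos: [0.5126, 0.5345, 0.1859]
orientation: [[-0.068, 0.998, -0.005], [0.998, 0.068, 0.002], [0.002, -0.005, -1.0]]
ft_force: [-0.3, 0.1, 0.1]
finger_gap: 0.06
t 23.2 a,b,z mm [-562.7  -51.2  185.9] F f,l,z [-0.1 -0.3  0.1] tip -412.2
tub [350. 225.] 0.91
tub [201. 323.] 0.89
tub [282. 327.] 0.78
tub [130. 313.] 0.58
stick_grip [109. 249.] 0.65
bowl [288. 138.] 0.67
bowl [387. 229.] 0.51
jar [177. 156.] 0.91
cups [495. 204.] 0.67
```

View pics/t6c.png

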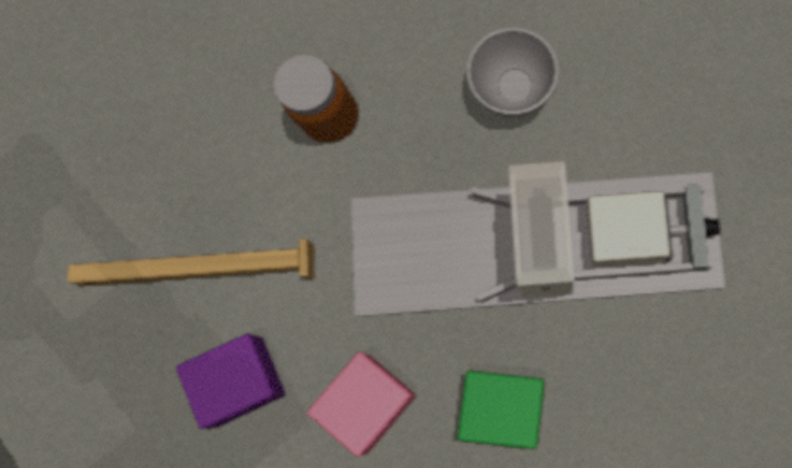

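The stick lies flat off the machine, the tub stands at the stop beyond the guard, and the bystanders haven't moved. I'm handing in.

```bash
python3 -c "
from rig import bot
print(bot.close_job())"
```

```text
the job is handed in; nothing more can be done
None
```

I fed the tub under the guard and past the roller until it sat square against the stop pad. I held it there with readings of about 9.5–11.7 N for over 2 s, slightly above 10 N at the end. I then drew the stick back out and laid it on the counter, about 45 mm clear of the bed. The job was handed in at about 23 s of the 61 s allowed.

- **Tub:** the last top view shows it at the stop, square and clear of the guard. The stop contact came with the tub's front 157 mm past the guard's entrance, against about 155 mm measured for the pad in the image.
- **Stick:** it lies flat off the machine, and the arm is clear of everything.
- **Bystanders:** the bowl, jar, cups and coloured look-alikes are where they started, within the detection error of a few pixels.
- **Checks that disagreed:** the network also reported a second "bowl" at the stop bracket (p about 0.5). That was a false report. Nothing failed.

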